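# Clamp a pipe offcut in the seal-test clamp

### The job

Lay the red pipe offcut lengthwise in the saddles of the test clamp while the orange safety catch still bars the lever, and let go of it. Only then flip the catch right over to its open side, without forcing the lever against it, and pull the lever by its handle all the way toward the pipe so that the rubber seal pad presses on the pipe's end. The lever springs back: finish while still holding it fully pulled, and leave the other things on the bench where they are.

Things in the scene. Friction and masses are not known exactly. Their poses are not given: they have to be found in the camera images.
- test_clamp: Fixture fixed to the bench: grey base plate 275 x 110 x 12 mm with a wing on its +y side for the catch post. Origin on the bench top below the lever's pivot. x axis level along the pipe bed, from the bed (at -x) to the lever; y across, z up. It covers x = -235 to +40 mm, y = -55 to +55 mm (wing and post to +95 mm). Turned by up to 0.25 rad from the robot's axes.
- cradle (a point): Where the pipe's middle belongs, on its axis: at (-130, 0, 55) mm in test_clamp, same axes. Two saddles, 20 mm long, at -48 and +48 mm in x from here: flat beds 38 mm above the bench, 40 mm wide inside, lips flared outward from 54 to 66 mm above the bench. The 76 mm gap between them is open down to the base plate (12 mm) for fingers.
- pipe_stub: Red pipe offcut, 34 mm in diameter, 140 mm long, about 0.26 kg, lying on the bench; origin at its underside below its middle as it lies, y axis along the pipe, z up. It does not roll (its contact shape is a 34 mm square bar).
- pipe_mid (a point): Middle of the pipe, on its axis, 17 mm above its underside; axes as pipe_stub.
- catch (a joint): Angle (rad) of the orange catch: 0 = closed, its bar (12 x 14 mm, reaching 66 mm from the pivot toward -y) level across the lever's path; 2.0 = fully open, the bar up and over on the +y side, its end 155 mm above the bench. Its weight holds it shut; past about 1.3 it falls open and stays. About 1 N at the tab turns it. Clear of the lever from about 0.8.
- catch_tab (a point): Middle of the catch's thumb tab, at (-45, 55, 150) mm in test_clamp when closed, 55 mm above the axle: an upright plate 28 (x) x 10 (y) x 30 (z) mm, top edge 165 mm above the bench. Axes as test_clamp when closed. Push it toward +y of test_clamp: as the catch opens it moves to +y and down, on a 55 mm radius about the axle.
- lever (a joint): Lever angle (rad): 0 = at rest, leaning 0.35 toward +x of test_clamp; 0.8 = fully pulled, at its stop, leaning 0.45 toward -x, over the pipe. A spring returns it: 2.5 N at the knob at rest, 6 to 9 N fully pulled. The closed catch stops it at about 0.05 (a little more if forced). A full pull drives the seal pad 25 mm toward the pipe.
- knob (a point): Steel rod, 12 mm thick, with a black disc-shaped knob on its end, 36 mm in diameter and 26 mm thick, its flat faces toward +y and -y; this point is the knob's centre, 185 mm from the lever pivot (about 200 mm above the bench at rest), in the plane y = 0 of test_clamp. Pinch the flat faces from above across test_clamp's y axis, or hook the rod from its +x side.
- seal_pad: Black rubber disc, 40 mm across, 8 mm thick, on a spring of 1500 N/m, driven by the lever; origin at the centre of its face toward the pipe, 55 mm above the bench (x = -51.5 mm in test_clamp when open); axes as test_clamp.
- mug: Grey-blue mug, bystander, 85 x 115 x 88 mm, origin under its centre.
- flange: Steel pipe flange, bystander, 150 mm in diameter, 46 mm tall, origin under its centre.
- tape_measure: Yellow tape measure, bystander, 68 x 72 x 34 mm, origin under its centre.
- parts_box: Small white and green carton, bystander, 85 x 115 x 50 mm, origin under its centre.
- end_stop (a point): Face of the fixed end stop, at the pipe's axis: x = -208.5 mm in test_clamp, 78 mm tall. From here to the open seal pad's face there are 157 mm for the 140 mm pipe; same axes.
- catch_pivot (a point): Pivot of the catch at its bar, at (10.5, 55, 95) mm in test_clamp, same axes; the catch turns about the x direction, on an axle that runs toward -x to its thumb tab.
- lever_pivot (a point): Pivot of the lever, 26 mm above the test_clamp origin, same axes; the lever turns about the y direction.
Things that resemble listed ones, but are neither listed nor needed, are in the scene too. There is more than one size of the pipe_stub; the job needs the largest.

How it is judged:
By the outcome, as a careful person would: the job done as asked, in the order asked, and still so for the second after the job is handed in, while the arm keeps its last pose, push and grip.
It also fails if it takes over 67 s, if anything falls off the work surface, if the arm or the gripper's body presses on something with over 40 N, if the wrist force passes 120 N, or if a joint passes its speed limit or range.

### The arm

A 6-joint arm with a two-finger parallel gripper is mounted at the origin on a cart in front of the work surface, level with it; the furniture and walls round the work are solid. World frame = base frame: x ahead of the robot, y to its left, z up, the work surface at z = 0. Lengths are in mm, angles in degrees, forces in N, time in s.
With the tool pointing down it reaches from about 300 to 850 mm from the base axis. Payload 4.2 kg.
Tool frame: the origin (TCP) lies at the very end of the fingers, on their centre line; the grasp point (between the pads) lies 19 mm behind it; z points along the fingers, y is the direction in which the jaws open and shut (so a half turn about z gives the same grasp; the last joint's range is limited). The gripper opens to 91 mm and grips with 3 to 60 N. Pads are 32 mm wide; open, the fingers measure 118 mm over their backs; the gripper's body (76 mm by 178 mm) begins 60 mm behind the grasp point.
Start: joints at [67.323, 18.312, 89.639, -0, 72.044, -1.146], TCP at [211.038, 534.889, 213.976] pointing down, gripper open.
Joint ranges: [-177.97, 177.97], [-48.28, 115.42], [12.27, 149.76], [-77.06, 257.06], [2.81, 150.46], [-146.56, 146.56]. Speed limits (degrees/s): [147.25, 147.25, 180, 180, 180, 180].

### API

Orientations are given as [roll, pitch, yaw] about the fixed x, y, z axes, in that order (R = Rz(yaw) Ry(pitch) Rx(roll)).
In Python, from workcell import env gives the robot as it stands. The module is installed in compiled form; this text tells all that it offers.
- The arm moves only by the tool arm_command, never from a script. Its argument "targets" is a list of rows, each a list of 5 numbers: the closure, from 0 (fully open) to 1 (shut), then the shift along the tool's x, y, z each as a share of 50 cm, from -1 to 1, then the turn about the tool's z as a share of pi/4 rad, from -1 to 1. A call has 1 to 8 rows; each row is the pose to reach, as a shift and turn from the pose measured when the call began, along the tool's axes at that moment; what a row does not reach only later rows make up. A row lasts 1/12 s, in which the tool goes at most 41.7 mm and 7.16 degrees, less where a joint would pass 70% of its speed; a pose out of reach is approached as far as the arm can. A call with a number of a shift or a turn outside -1 to 1 is refused whole. A call with a gripper value outside its range is refused whole. The fingers move at their own pace and stop on an object; "squeeze" is the grip in N (left out, the last holds). Time passes only in rows, so rows that repeat a pose let the fingers close. It gives the time, the measured TCP pose, the force and the opening at its end, in the units of the state.
- env.state(): the state, without advancing time (a new reading comes with each control period).
- env.grab_frame(name): name is "scene" or "top"; returns the picture (384x512x3 uint8, red, green, blue); there is no depth.
- env.camera_params(name): a dict with "camera_matrix" (3x3 intrinsics, pixels), "dist_coeffs" ([k1, k2, p1, p2, k3] as OpenCV has them; the pictures are not rectified), "R" (3x3) and "t" (3): a world point X has camera coordinates R X + t. Camera axes: x right, y down, z forward; pixel columns grow to the right and rows downward; lengths in mm; the calibration is good to about 2 mm. A picture is of the moment at which its call begins. camera_params takes no time and is no camera call.
- env.job_done(): hands the job in, once; it reports no verdict.
The state is a dict: "time_s": time; "qpos": joint angles; "qvel": joint speeds; "effort": joint torques, N m; "ee_pos": TCP position; "ee_rot": TCP orientation; "force": force on the tool from outside, world axes, zero at the start; "torque": the same for the moment, N m; "gripper_width": finger opening in mm.
Only numpy, scipy, OpenCV 4.12 (cv2) and the standard library are available. Lean on these libraries where they do the work, as an engineer would, in place of code of your own. Each camera call takes 0.05 s, during which the arm holds its last target.

## Working session

There is one attempt and no reset: what is moved stays moved. The work goes in short steps, Python scripts to look and compute and a tool call to move; the robot and the scene stay as the last step left them, time stands still between calls to the robot, and variables do not carry over. Pictures are saved under pics/ and viewed, and the job is handed in when it is done.

Besides the shell and the picture viewer there is one more tool, called after "Emit:" in YAML: its name, and indented under it one key for each argument. arm_command: Moves the arm, as the interface text tells. Shift numbers are shares of 50 cm and turn numbers shares of pi/4 rad, none past 1 either way. Its arguments: {"type":"object","properties":{"targets":{"type":"array"},"squeeze":{"type":"number"}},"required":["targets"]}

```bash
mkdir -p pics; cat > h.py <<'E'
import numpy as np, cv2
from workcell import env
def grab(n,fn):
    im=env.grab_frame(n); cv2.imwrite('pics/'+fn+'.png',im[:,:,::-1]); return im
def P(n):
    c=env.camera_params(n); return [np.array(c[k],float) for k in("camera_matrix","dist_coeffs","R","t")]
def proj(n,X):
    K,d,R,t=P(n); return cv2.projectPoints(np.array(X,float).reshape(-1,3),cv2.Rodrigues(R)[0],t,K,d)[0].reshape(-1,2)
def ray(n,uv):
    K,d,R,t=P(n); p=cv2.undistortPoints(np.array(uv,float).reshape(-1,1,2),K,d).reshape(-1,2)
    D=np.c_[p,np.ones(len(p))]@R; return -R.T@t,D/np.linalg.norm(D,axis=1)[:,None]
def onz(n,uv,z):
    C,D=ray(n,uv); return C+D*((z-C[2])/D[:,2])[:,None]
E
python3 - <<'E'
from h import *
for n in("scene","top"): grab(n,n+'0'); print(n,env.camera_params(n))
print(env.state())
E
```

```text
scene {'camera_matrix': array([[391.14554703,   0.        , 245.25909115],
       [  0.        , 391.14554703, 191.45341045],
       [  0.        ,   0.        ,   1.        ]]), 'dist_coeffs': array([-0.06666749,  0.        ,  0.        ,  0.        ,  0.        ]), 'R': array([[ 0.61826349, -0.78592766, -0.00824503],
       [-0.62083466, -0.48190343, -0.61833115],
       [ 0.48199024,  0.38741038, -0.78587442]]), 't': array([-380.39694294,  400.71325855, 1018.80115686])}
top {'camera_matrix': array([[424.17212292,   0.        , 257.32122035],
       [  0.        , 424.17212292, 195.93537546],
       [  0.        ,   0.        ,   1.        ]]), 'dist_coeffs': array([-0.03852617,  0.        ,  0.        ,  0.        ,  0.        ]), 'R': array([[ 0.00621363, -0.9999796 , -0.00148018],
       [-0.98496772, -0.00586481, -0.17263894],
       [ 0.17262674,  0.00253064, -0.98498406]]), 't': array([ -23.97835595,  578.35568988, 1317.74236072])}
{'time_s': 0.1, 'qpos': array([ 6.73229473e+01,  1.83473737e+01,  8.96977259e+01, -3.29364103e-03,
        7.20440971e+01, -1.14579633e+00]), 'qvel': array([-0.03716324, -0.06299557, -0.16419629, -0.01499418, -0.01308438,
       -0.05661382]), 'effort': array([-1.74704390e-03, -4.13333774e+01, -2.32509702e+01,  7.27449870e-02,
        4.22195171e-02, -4.57141925e-05]), 'ee_pos': array([210.87574078, 534.46329472, 213.22186664]), 'ee_rot': array([-1.79910758e+02,  1.34738067e-03,  1.58469762e+02]), 'force': array([-0.71992237, -0.01801607, -0.11698695]), 'torque': array([ 0.01629145, -0.03382516, -0.00217476]), 'gripper_width': 91.46938258030399}
```

View pics/scene0.png

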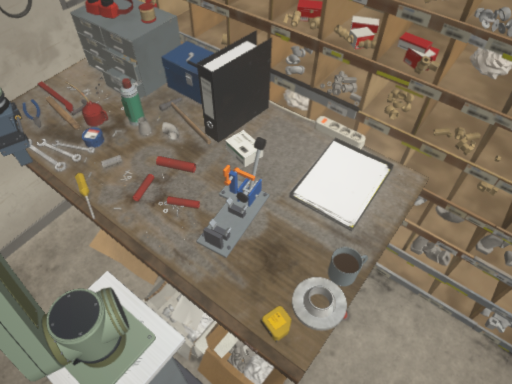

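View pics/top0.png

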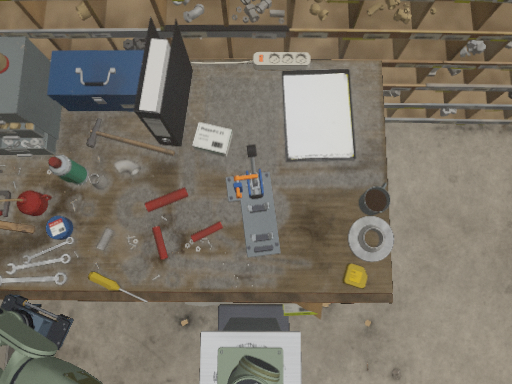

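Scene: the clamp is at about (257,210) in the top view, with three red pipes at (166,199), (160,243) and (207,231). I'll measure the pipe lengths and enlarge the view.

```bash
python3 - <<'E'
from h import *
im=cv2.imread('pics/top0.png')[:,:,::-1].copy()
hsv=cv2.cvtColor(im,cv2.COLOR_RGB2HSV)
m=(((hsv[...,0]<6)|(hsv[...,0]>174))&(hsv[...,1]>150)&(hsv[...,2]>60)).astype(np.uint8)
n,l,st,ce=cv2.connectedComponentsWithStats(m)
for i in range(1,n):
    if st[i,4]>60:
        pts=np.argwhere(l==i)[:,::-1]
        W=onz('top',pts,20.)[:,:2].astype(np.float32)
        r=cv2.minAreaRect(W); print(ce[i].round(1),st[i,4],np.round(r[0],1),np.round(r[1],1),round(r[2],1))
c=im[130:270,130:300]; cv2.imwrite('pics/c0.png',cv2.resize(c,None,fx=4.5,fy=4.2,interpolation=cv2.INTER_CUBIC)[:,:,::-1])
s=cv2.imread('pics/scene0.png')[120:260,120:290]; cv2.imwrite('pics/c1.png',cv2.resize(s,None,fx=4.5,fy=4.2,interpolation=cv2.INTER_CUBIC))
E
```

```text
[179.5 194.2] 92 [588.1 239.8] [27.3 47. ] 27.6
[ 32.1 202.8] 534 [556.3 729.2] [102.7  76. ] 73.7
[156.4 203.2] 174 [560.5 304.9] [28.9 87.8] 21.4
[214.5 227.6] 66 [476.9 121.7] [19.1 49.3] 27.2
[160. 243.] 169 [428.9 295. ] [103.2  22.5] 16.1
```

View pics/c0.png

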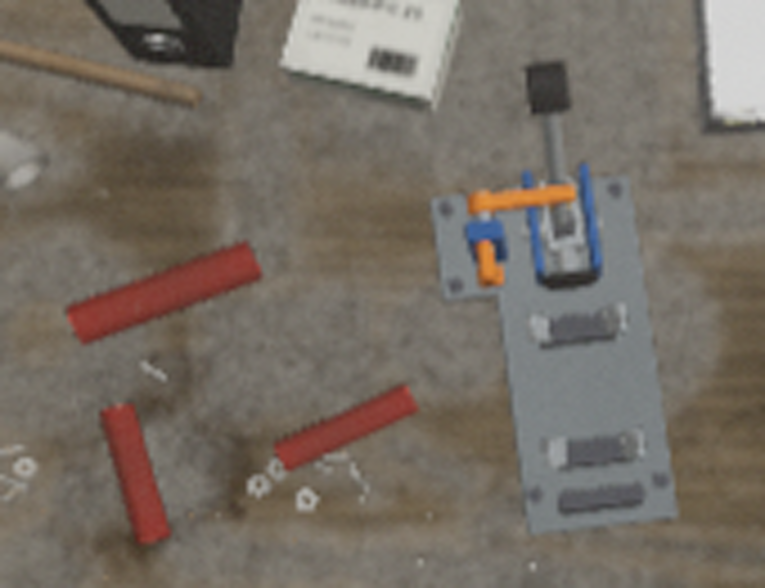

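View pics/c1.png

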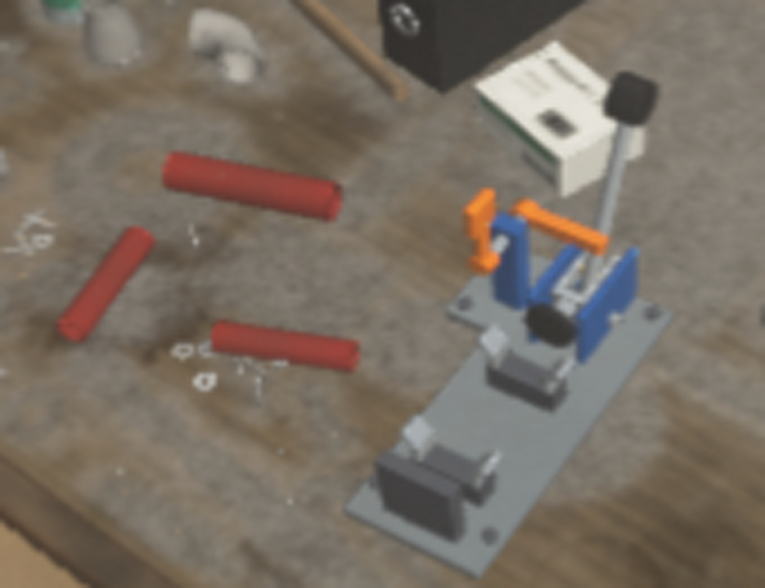

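The largest pipe is the one at top (166,199), longer and thicker than those at (160,243) and (207,231). In the crop it lies at (165,292). Next I'll measure the pipe and the clamp corners.

```bash
python3 - <<'E'
from h import *
for n,box in(('top',(148,182,186,218)),('scene',(150,150,202,176))):
    im=cv2.imread(f'pics/{n}0.png')
    hsv=cv2.cvtColor(im,cv2.COLOR_BGR2HSV)
    m=(((hsv[...,0]<8)|(hsv[...,0]>172))&(hsv[...,1]>110)).astype(np.uint8)
    k=np.zeros_like(m); x0,y0,x1,y1=box; k[y0-8:y1+8,x0-8:x1+8]=1
    m&=k; nn,l,st,ce=cv2.connectedComponentsWithStats(m); print(n,st[1:].tolist())
    i=1+np.argmax(st[1:,4]); pts=np.argwhere(m>0)[:,::-1]
    W=onz(n,pts,17.)[:,:2].astype(np.float32); r=cv2.minAreaRect(W); print(np.round(r[0],1),np.round(r[1],1),r[2],W.mean(0), cv2.fitLine(W,cv2.DIST_L2,0,.01,.01).ravel())
im=cv2.imread('pics/top0.png')[140:262,222:288]; cv2.imwrite('pics/c2.png',cv2.resize(im,None,fx=8,fy=4.9,interpolation=cv2.INTER_CUBIC))
im=cv2.imread('pics/scene0.png')[130:256,195:275]; cv2.imwrite('pics/c3.png',cv2.resize(im,None,fx=8,fy=4.7,interpolation=cv2.INTER_CUBIC))
E
```

```text
top [[145, 188, 43, 24, 417]]
[571.3 281.7] [ 32.5 144.1] 22.368988037109375 [571.3146  281.87866] [ 3.7961328e-01 -9.2514527e-01  5.7131464e+02  2.8187872e+02]
scene [[156, 156, 40, 16, 352], [142, 174, 12, 10, 74]]
[527.2 263.6] [133.8 154.8] 22.920427322387695 [551.58295 284.21704] [  0.8125395  -0.5829061 551.58295   284.21704  ]
```

View pics/c2.png

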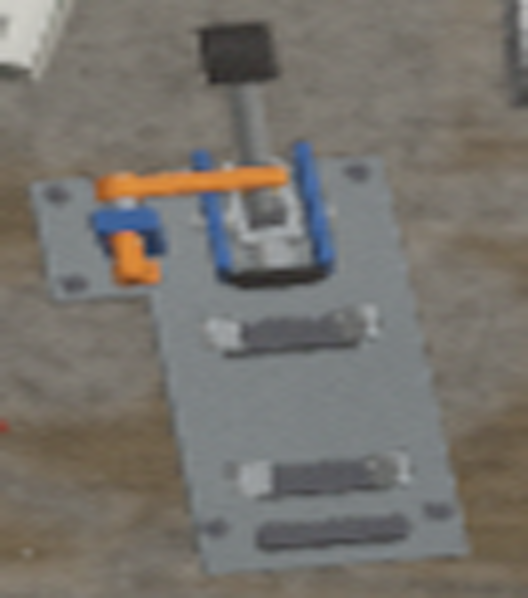

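View pics/c3.png

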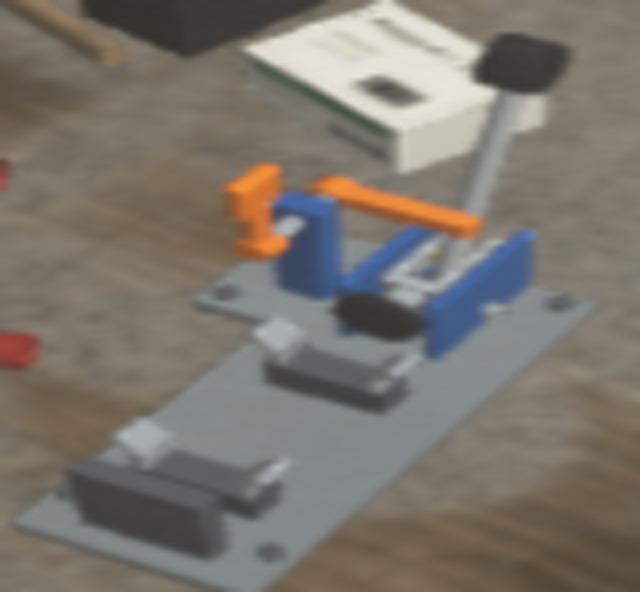

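```bash
cat >> h.py <<'E'
def c2(u,v): return (222+(u+.5)/8-.5,140+(v+.5)/4.9-.5)
def c3(u,v): return (195+(u+.5)/8-.5,130+(v+.5)/4.7-.5)
E
python3 - <<'E'
from h import *
from scipy.optimize import least_squares
a=.35
kn=[185*np.sin(a),0,26+185*np.cos(a)]
T=[([-235,55,12],c2(207,573)),([-235,-55,12],c2(468,552)),([40,-55,12],c2(380,155)),(kn,c2(238,53))]
S=[([-235,55,12],c3(15,520)),([40,-55,12],c3(593,303)),([-235,-55,12],c3(260,592)),(kn,c3(522,63))]
def tr(p,L):
    c,s=np.cos(p[2]),np.sin(p[2]); L=np.array(L,float); return np.c_[p[0]+c*L[:,0]-s*L[:,1],p[1]+s*L[:,0]+c*L[:,1],L[:,2]]
def res(p):
    o=[]
    for n,Q in(('top',T),('scene',S)):
        o.append((proj(n,tr(p,[q[0] for q in Q]))-np.array([q[1] for q in Q])).ravel())
    return np.concatenate(o)
for p0 in[[550,80,.15]]:
    r=least_squares(res,p0,loss='soft_l1'); p=r.x; print(p,np.degrees(p[2])); print(res(p).reshape(-1,2).round(2))
    N={'cradle':[-130,0,55],'tab':[-45,55,150],'knob':kn,'catchpiv':[10.5,55,95],'pad':[-51.5,0,55]}
    for k,v in N.items(): print(k,tr(p,[v])[0].round(1),c:=proj('top',tr(p,[v]))[0].round(1),proj('scene',tr(p,[v]))[0].round(1))
# tab check: triangulate
C1,D1=ray('top',[c2(135,255)]);C2,D2=ray('scene',[c3(255,190)])
A=np.c_[D1[0],-D2[0]];s=np.linalg.lstsq(A,C2-C1,rcond=None)[0];print('tri tab',C1+s[0]*D1[0],C2+s[1]*D2[0])
print('pipe scene centre triang')
C1,D1=ray('top',[(166,199.2)]);C2,D2=ray('scene',[(176,164)])
A=np.c_[D1[0],-D2[0]];s=np.linalg.lstsq(A,C2-C1,rcond=None)[0];print(C1+s[0]*D1[0],C2+s[1]*D2[0])
E
```

```text
[ 6.24573679e+02 -1.07940263e+01  1.40719935e-01] 8.062658356823933
[[-0.1   0.49]
 [ 0.91  0.18]
 [ 0.14 -0.7 ]
 [-0.18 -0.03]
 [-0.47 -0.07]
 [ 0.98 -1.16]
 [-0.67  0.46]
 [ 0.   -0.27]]
cradle [495.9 -29.   55. ] [259.9 221.3] [228.5 215.1]
tab [572.3  37.4 150. ] [237.9 192.1] [226.5 170. ]
knob [687.4  -1.9 199.8] [251.1 150.4] [259.8 142.7]
catchpiv [627.3  45.1  95. ] [236.5 178.1] [236.3 170. ]
pad [573.6 -18.   55. ] [256.5 197.2] [241.5 197.5]
tri tab [573.61945641  35.84444803 150.53158986] [571.92342842  37.25988149 150.2849045 ]
pipe scene centre triang
[572.53233603 282.87753244  11.16701337] [573.44298201 282.20541625  11.16948414]
```

Clamp fit: origin (624.6, -10.8), yaw 8.1°, residuals under about 1.5 px. The pipe's middle is at about (571.5, 282) with its axis at 112.3°. The binder stands near the pipe, so I'll check its clearance and set up a helper that converts world targets to move units.

```bash
cat >> h.py <<'E'
from scipy.spatial.transform import Rotation as Ro
CL=np.array([624.6,-10.8]);CY=np.radians(8.06)
def w(x,y,z):
    c,s=np.cos(CY),np.sin(CY); return np.array([CL[0]+c*x-s*y,CL[1]+s*x+c*y,z])
def go(tgt,yaw=None):
    s=env.state(); R=Ro.from_euler('xyz',s['ee_rot'],degrees=True).as_matrix()
    d=R.T@(np.array(tgt)-s['ee_pos'])/500
    t=0 if yaw is None else -((yaw-s['ee_rot'][2]+180)%360-180)/45
    print('t',round(s['time_s'],2),'row',d.round(4),round(t,3),'dist',round(np.linalg.norm(d)*500,1))
def st():
    s=env.state(); print(round(s['time_s'],2),s['ee_pos'].round(1),s['ee_rot'].round(1),s['force'].round(1),round(s['gripper_width'],1),s['qpos'].round(1))
E
python3 - <<'E'
from h import *
print(onz('scene',[(212,137),(252,110),(240,163),(228,150)],0).round(0))
print(onz('top',[(140,120),(165,145),(183,145)],0).round(0))
go([571.5,282,150],112.3)
E
```

```text
[[764. 279.   0.]
 [983. 254.   0.]
 [725. 111.   0.]
 [749. 187.   0.]]
[[852. 388.   0.]
 [763. 297.   0.]
 [763. 235.   0.]]
t 0.1 row [-0.8562 -0.2048  0.1268] 1.026 dist 444.7
```

Emit:
arm_command:
  targets:
    - [0, -0.856, -0.205, 0.126, 1]
    - [0, -0.856, -0.205, 0.126, 1]
    - [0, -0.856, -0.205, 0.126, 1]
    - [0, -0.856, -0.205, 0.126, 1]
    - [0, -0.856, -0.205, 0.126, 1]
    - [0, -0.856, -0.205, 0.126, 1]
    - [0, -0.856, -0.205, 0.126, 1]
    - [0, -0.856, -0.205, 0.126, 1]
  squeeze: 30

```text
time_s: 0.77
ee_pos: [482.2, 343.7, 165.7]
ee_rot: [-179.9, 0.1, 113.4]
force: [-0.1, -0.3, -0.3]
gripper_width: 91.4
```

```bash
python3 -c "
from h import *
st();go([571.5,282,80],112.3)"
```

```text
0.77 [482.2 343.7 165.7] [-1.799e+02  1.000e-01  1.134e+02] [-0.1 -0.3 -0.3] 91.4 [34.4 21.8 91.5 -0.  66.8 11. ]
t 0.77 row [-0.184   0.1151  0.1714] 0.024 dist 138.3
```

Emit:
arm_command:
  targets:
    - [0, -0.184, 0.115, 0.05, 0.024]
    - [0, -0.184, 0.115, 0.1, 0.024]
    - [0, -0.184, 0.115, 0.171, 0.024]
    - [0, -0.184, 0.115, 0.171, 0.024]
    - [0, -0.184, 0.115, 0.171, 0.024]
    - [0, -0.184, 0.115, 0.171, 0.024]
    - [0, -0.184, 0.115, 0.171, 0.024]

```text
time_s: 1.35
ee_pos: [571.5, 282.9, 81.3]
ee_rot: [-180.0, 0.0, 112.3]
force: [0.2, -0.3, -0.8]
gripper_width: 91.3
```

```bash
python3 -c "
from h import *
grab('top','top1');grab('scene','scene1')
a=cv2.imread('pics/top1.png')[150:250,110:220];b=cv2.imread('pics/scene1.png')[110:210,120:230]
cv2.imwrite('pics/m1.png',np.vstack([cv2.resize(np.hstack([a,b]),None,fx=3.6,fy=3.6,interpolation=cv2.INTER_CUBIC)]))
st();go([571.5,282,5],112.3)"
```

```text
1.45 [571.6 283.4  82.3] [179.9   0.  112.4] [-0.2  0.3 -0.2] 91.5 [25.4 29.7 91.3 -0.1 58.9  3. ]
t 1.45 row [-0.0024 -0.0015  0.1545] 0.002 dist 77.3
```

View pics/m1.png

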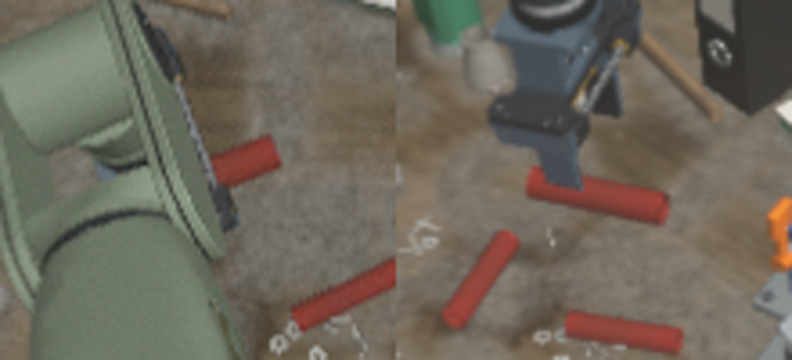

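The fingers straddle the pipe; the near finger is at about (560,165) in the right half. Descending.

Emit:
arm_command:
  targets:
    - [0, -0.0024, -0.0015, 0.05, 0.002]
    - [0, -0.0024, -0.0015, 0.1, 0.002]
    - [0, -0.0024, -0.0015, 0.14, 0.002]
    - [0, -0.0024, -0.0015, 0.154, 0.002]
    - [0, -0.0024, -0.0015, 0.154, 0.002]
    - [0.7, -0.0024, -0.0015, 0.154, 0.002]
    - [0.7, -0.0024, -0.0015, 0.154, 0.002]
    - [0.7, -0.0024, -0.0015, 0.154, 0.002]

```text
time_s: 2.12
ee_pos: [572.5, 282.7, 7.1]
ee_rot: [179.7, 0.0, 112.3]
force: [0.5, -1.0, 0.9]
gripper_width: 73.7
```

Emit:
arm_command:
  targets:
    - [0.8, 0, 0, 0, 0]
    - [0.8, 0, 0, 0, 0]
    - [0.8, 0, 0, 0, 0]
    - [0.8, 0, 0, 0, 0]
    - [0.8, 0, 0, 0, 0]
    - [0.8, 0, 0, 0, 0]

```text
time_s: 2.62
ee_pos: [572.4, 282.5, 7.1]
ee_rot: [179.8, 0.0, 112.3]
force: [-1.0, -0.7, -0.6]
gripper_width: 34.0
```

```bash
python3 -c "
from h import *
st()"
```

```text
2.62 [572.4 282.5   7.1] [179.8   0.  112.3] [-1.  -0.7 -0.6] 34.0 [25.3 34.2 95.7 -0.1 49.9  3. ]
```

Pipe gripped, opening 34.0 mm. Lifting.

Emit:
arm_command:
  targets:
    - [0.8, 0, 0, -0.05, 0]
    - [0.8, 0, 0, -0.12, 0]
    - [0.8, 0, 0, -0.2, 0]
    - [0.8, 0, 0, -0.28, 0]
    - [0.8, 0, 0, -0.36, 0]
    - [0.8, 0, 0, -0.36, 0]
    - [0.8, 0, 0, -0.36, 0]

```text
time_s: 3.2
ee_pos: [572.6, 282.8, 189.5]
ee_rot: [179.5, 0.0, 112.3]
force: [0.0, -0.2, -3.2]
gripper_width: 33.5
```

```bash
python3 -c "
from h import *
st();go(w(-130,0,180),8.06)"
```

```text
3.2 [572.6 282.8 189.5] [179.5   0.  112.3] [ 0.  -0.2 -3.2] 33.5 [25.3 24.6 83.4 -0.  71.4  3. ]
t 3.2 row [-0.5188 -0.3788  0.0156] 2.317 dist 321.3
```

Emit:
arm_command:
  targets:
    - [0.8, -0.04, -0.03, 0, 0.15]
    - [0.8, -0.08, -0.06, 0, 0.3]
    - [0.8, -0.12, -0.09, 0, 0.45]
    - [0.8, -0.16, -0.12, 0, 0.6]
    - [0.8, -0.2, -0.15, 0, 0.75]
    - [0.8, -0.24, -0.18, 0, 0.9]
    - [0.8, -0.28, -0.2, 0.01, 1]
    - [0.8, -0.28, -0.2, 0.01, 1]

```text
time_s: 3.87
ee_pos: [530.3, 111.5, 180.3]
ee_rot: [179.9, -0.0, 67.0]
force: [-0.5, 0.2, -2.3]
gripper_width: 33.4
```

```bash
python3 -c "
from h import *
st();go(w(-130,0,180),8.06)"
```

```text
3.87 [530.3 111.5 180.3] [179.9  -0.   67. ] [-0.5  0.2 -2.3] 33.4 [10.7 16.7 97.1 -0.  66.1 33.7]
t 3.87 row [-0.2855  0.0463  0.0005] 1.31 dist 144.6
```

Emit:
arm_command:
  targets:
    - [0.8, -0.05, 0.01, 0, 0.15]
    - [0.8, -0.1, 0.02, 0, 0.3]
    - [0.8, -0.15, 0.03, 0, 0.45]
    - [0.8, -0.2, 0.035, 0, 0.6]
    - [0.8, -0.25, 0.04, 0, 0.75]
    - [0.8, -0.285, 0.046, 0, 0.9]
    - [0.8, -0.285, 0.046, 0, 1]
    - [0.8, -0.285, 0.046, 0, 1]

```text
time_s: 4.53
ee_pos: [494.5, -29.2, 178.3]
ee_rot: [-179.9, 0.1, 21.9]
force: [-0.1, 0.3, -2.2]
gripper_width: 33.6
```

```bash
python3 -c "
from h import *
st();go(w(-130,0,100),8.06)"
```

```text
4.53 [494.5 -29.2 178.3] [-1.799e+02  1.000e-01  2.190e+01] [-0.1  0.3 -2.2] 33.6 [ -4.7  12.8 102.9   0.   64.5  63.4]
t 4.53 row [0.003  0.001  0.1566] 0.307 dist 78.3
```

Emit:
arm_command:
  targets:
    - [0.8, 0.003, 0.001, 0, 0.15]
    - [0.8, 0.003, 0.001, 0.04, 0.307]
    - [0.8, 0.003, 0.001, 0.08, 0.307]
    - [0.8, 0.003, 0.001, 0.12, 0.307]
    - [0.8, 0.003, 0.001, 0.16, 0.307]
    - [0.8, 0.003, 0.001, 0.16, 0.307]
    - [0.8, 0.003, 0.001, 0.16, 0.307]

```text
time_s: 5.12
ee_pos: [494.7, -28.3, 96.8]
ee_rot: [-179.9, 0.4, 8.2]
force: [0.1, 0.8, -1.4]
gripper_width: 33.5
```

```bash
python3 -c "
from h import *
grab('top','top2');grab('scene','scene2')
a=cv2.imread('pics/top2.png')[140:260,210:300];b=cv2.imread('pics/scene2.png')[130:250,180:280]
cv2.imwrite('pics/m2.png',cv2.resize(np.hstack([a,b]),None,fx=4.2,fy=4.2,interpolation=cv2.INTER_CUBIC))
st();go(w(-130,0,44),8.06)
for n in('top','scene'): print(proj(n,[w(-60,0,77),w(-200,0,77)]).round(1))"
```

```text
5.22 [496.6 -28.7  98.9] [-1.8e+02  1.0e-01  8.2e+00] [-0.4  0.2 -1.3] 33.4 [ -4.6  17.6 109.2   0.   53.3  77.2]
t 5.22 row [-0.0013  0.0006  0.1098] 0.002 dist 54.9
[[256.9 198.6]
 [262.9 242.7]]
[[240.  195.1]
 [215.7 227.8]]
```

View pics/m2.png

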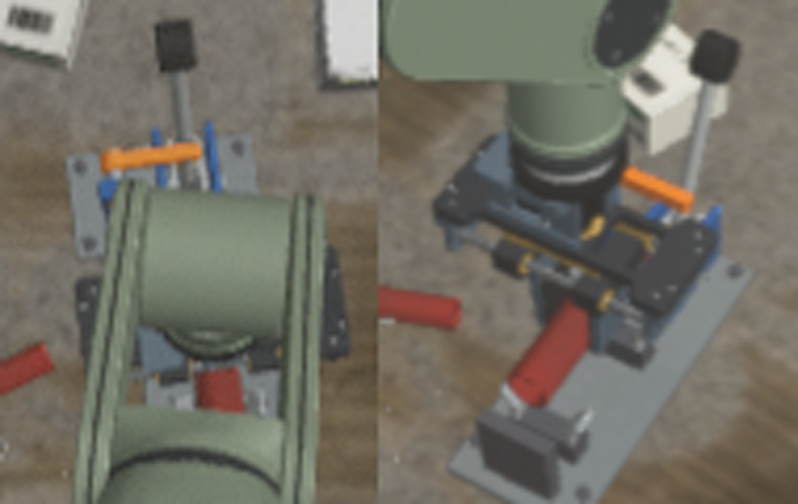

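```bash
python3 -c "
from h import *
c,s=np.cos(CY),np.sin(CY)
def inv(p): d=p[:,:2]-CL; return np.c_[c*d[:,0]+s*d[:,1],-s*d[:,0]+c*d[:,1]]
print(proj('top',[w(-200,0,126),w(-200,0,92),w(-200,17,109),w(-200,-17,109)]).round(1))
print(proj('scene',[w(-200,0,126),w(-200,0,92),w(-200,17,109),w(-200,-17,109)]).round(1))
a=cv2.imread('pics/top2.png')[222:246,246:276];b=cv2.imread('pics/scene2.png')[205:235,200:230]
cv2.imwrite('pics/m3.png',np.hstack([cv2.resize(a,(390,312),interpolation=cv2.INTER_CUBIC),cv2.resize(b,(312,312),interpolation=cv2.INTER_CUBIC)]))"
```

```text
[[263.1 241.7]
 [263.  242.4]
 [257.5 242.8]
 [268.6 241.3]]
[[214.6 218.4]
 [215.4 225. ]
 [210.  219.3]
 [220.  224.2]]
```

View pics/m3.png

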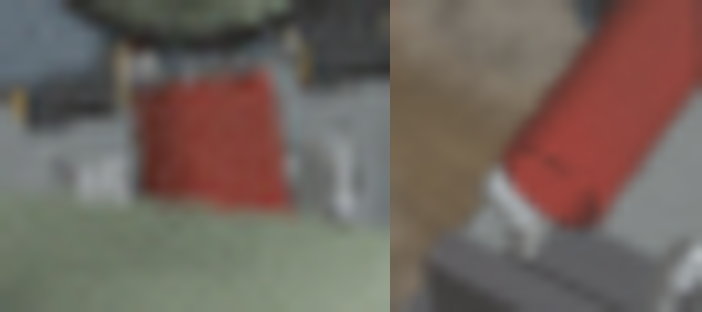

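The pipe lines up with the saddles within about 1 mm (top edges at 257 and 268 px as predicted). Lowering in steps.

Emit:
arm_command:
  targets:
    - [0.8, -0.001, 0.0005, 0.02, 0]
    - [0.8, -0.001, 0.0005, 0.04, 0]
    - [0.8, -0.001, 0.0005, 0.06, 0]
    - [0.8, -0.001, 0.0005, 0.08, 0]
    - [0.8, -0.001, 0.0005, 0.09, 0]
    - [0.8, -0.001, 0.0005, 0.095, 0]
    - [0.8, -0.001, 0.0005, 0.095, 0]

```text
time_s: 5.8
ee_pos: [495.6, -29.0, 50.5]
ee_rot: [-179.9, 0.2, 8.2]
force: [0.7, -0.0, -2.4]
gripper_width: 33.3
```

```bash
python3 -c "
from h import *
st();go(w(-130,0,44),8.06)"
```

```text
5.8 [495.6 -29.   50.5] [-179.9    0.2    8.2] [ 0.7 -0.  -2.4] 33.3 [ -4.7  21.1 112.5   0.   46.5  77.1]
t 5.8 row [0.0006 0.0002 0.0131] 0.002 dist 6.5
```

Emit:
arm_command:
  targets:
    - [0.8, 0, 0, 0.006, 0]
    - [0.8, 0, 0, 0.01, 0]
    - [0.8, 0, 0, 0.012, 0]
    - [0.8, 0, 0, 0.012, 0]
    - [0.8, 0, 0, 0.012, 0]

```text
time_s: 6.22
ee_pos: [495.8, -29.0, 45.1]
ee_rot: [-180.0, 0.1, 8.2]
force: [-1.3, 0.3, 1.8]
gripper_width: 33.7
```

```bash
python3 -c "
from h import *
grab('scene','scene3')
b=cv2.imread('pics/scene3.png')[150:250,180:280]
cv2.imwrite('pics/m4.png',cv2.resize(b,None,fx=6,fy=6,interpolation=cv2.INTER_CUBIC))
st()"
```

```text
6.27 [495.8 -29.   45. ] [-1.8e+02  1.0e-01  8.2e+00] [-1.8  0.2  3.1] 33.7 [ -4.7  21.5 112.9   0.   45.7  77.1]
```

View pics/m4.png

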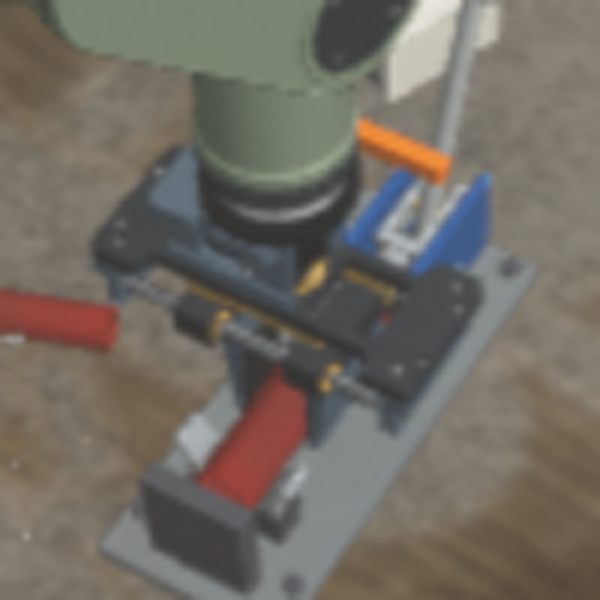

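The pipe sits between the saddle lips at (245,460), with about 3 N of contact. Opening and lifting straight up.

Emit:
arm_command:
  targets:
    - [0.3, 0, 0, 0, 0]
    - [0.3, 0, 0, 0, 0]
    - [0.3, 0, 0, 0, 0]
    - [0.3, 0, 0, 0, 0]
    - [0.3, 0, 0, 0, 0]
    - [0.3, 0, 0, 0, 0]

```text
time_s: 6.77
ee_pos: [495.8, -29.0, 45.0]
ee_rot: [-180.0, 0.1, 8.2]
force: [-0.1, -0.8, 0.2]
gripper_width: 63.7
```

Emit:
arm_command:
  targets:
    - [0.3, 0, 0, -0.03, 0]
    - [0.3, 0, 0, -0.08, 0]
    - [0.3, 0, 0, -0.14, 0]
    - [0.3, 0, 0, -0.2, 0]
    - [0.3, 0, 0, -0.27, 0]
    - [0.3, 0, 0, -0.34, 0]
    - [0.3, 0, 0, -0.34, 0]
    - [0.3, 0, 0, -0.34, 0]

```text
time_s: 7.43
ee_pos: [497.4, -29.1, 216.9]
ee_rot: [180.0, -0.1, 8.2]
force: [-0.6, 1.0, -0.0]
gripper_width: 63.6
```

```bash
python3 -c "
from h import *
grab('top','top4');grab('scene','scene4')
a=cv2.imread('pics/top4.png')[140:260,210:300];b=cv2.imread('pics/scene4.png')[130:250,180:280]
cv2.imwrite('pics/m5.png',cv2.resize(np.hstack([a,b]),None,fx=4.2,fy=4.2,interpolation=cv2.INTER_CUBIC))
st();go(w(-51,15,200),8.06)"
```

```text
7.53 [495.4 -29.  214. ] [-179.9    0.3    8.2] [-0.3 -0.1  0.3] 63.8 [-4.7 11.4 99.3  0.  69.6 77.1]
t 7.53 row [ 0.1591 -0.0294  0.0273] 0.002 dist 82.1
```

View pics/m5.png

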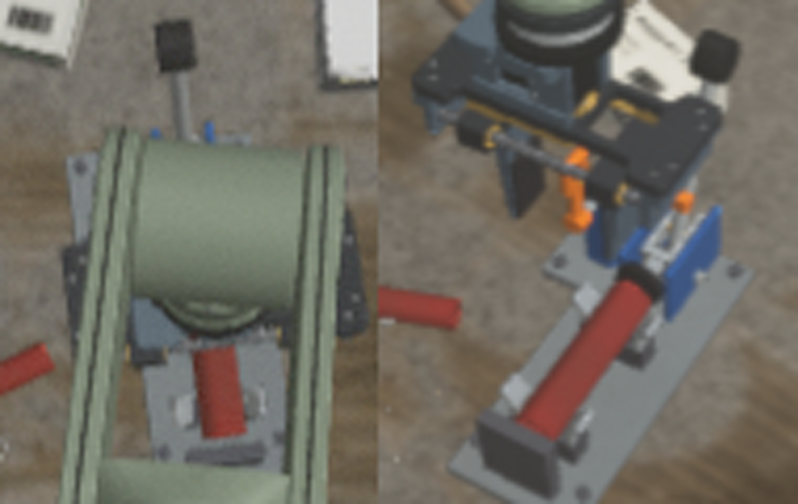

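The pipe lies lengthwise in both saddles, clear of the pad, and the catch is still closed. Now moving with closed fingers to the -y side of the tab.

Emit:
arm_command:
  targets:
    - [1, 0.04, -0.01, 0.01, 0.002]
    - [1, 0.08, -0.02, 0.02, 0.002]
    - [1, 0.12, -0.026, 0.02, 0.002]
    - [1, 0.159, -0.03, 0.02, 0.002]
    - [1, 0.159, -0.03, 0.02, 0.002]
    - [1, 0.159, -0.03, 0.02, 0.002]
    - [1, 0.159, -0.03, 0.02, 0.002]
    - [1, 0.159, -0.03, 0.02, 0.002]

```text
time_s: 8.2
ee_pos: [570.6, -3.1, 202.9]
ee_rot: [-179.9, 0.4, 8.1]
force: [-0.0, 0.2, 0.2]
gripper_width: 13.2
```

```bash
python3 -c "
from h import *
st();go(w(-51,20,142),8.06)"
```

```text
8.2 [570.6  -3.1 202.9] [-179.9    0.4    8.1] [-0.   0.2  0.2] 13.2 [-1.5 18.5 91.   0.  70.9 80.5]
t 8.2 row [ 0.0036 -0.0094  0.1218] -0.0 dist 61.1
```

Emit:
arm_command:
  targets:
    - [1, 0.0036, -0.002, 0.03, 0]
    - [1, 0.0036, -0.005, 0.06, 0]
    - [1, 0.0036, -0.009, 0.09, 0]
    - [1, 0.0036, -0.009, 0.12, 0]
    - [1, 0.0036, -0.009, 0.12, 0]
    - [1, 0.0036, -0.009, 0.12, 0]

```text
time_s: 8.7
ee_pos: [570.3, 1.4, 142.7]
ee_rot: [-179.9, 0.5, 8.0]
force: [0.5, -0.1, 0.4]
gripper_width: 0.6
```

```bash
python3 -c "
from h import *
grab('scene','scene5')
b=cv2.imread('pics/scene5.png')[130:250,180:280]
cv2.imwrite('pics/m6.png',cv2.resize(b,None,fx=5,fy=5,interpolation=cv2.INTER_CUBIC))
st();go(w(-51,40,142),8.06)"
```

```text
8.75 [571.2   1.4 143.6] [-179.9    0.4    8. ] [ 0.3 -0.2 -0.2] 0.5 [-1.  21.2 96.   0.  63.2 80.9]
t 8.75 row [ 0.0004 -0.0408  0.0032] -0.0 dist 20.5
```

View pics/m6.png

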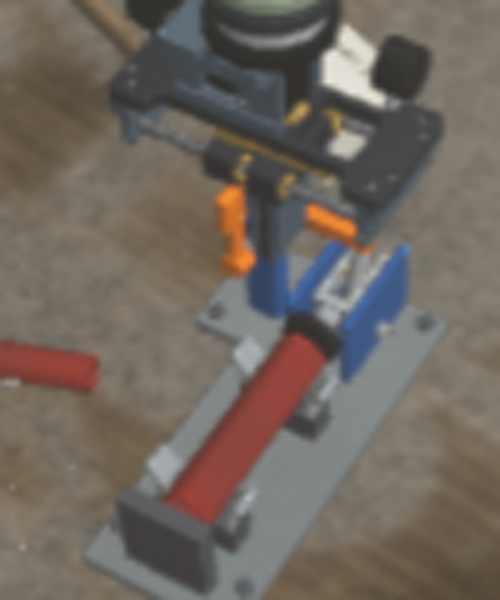

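The fingers stand right beside the tab, which is at (230,210). Pushing it toward +y along its arc.

Emit:
arm_command:
  targets:
    - [1, 0, -0.03, 0.004, 0]
    - [1, 0, -0.055, 0.006, 0]
    - [1, 0, -0.08, 0.008, 0]
    - [1, 0, -0.096, 0.016, 0]
    - [1, 0, -0.111, 0.026, 0]
    - [1, 0, -0.121, 0.034, 0]
    - [1, 0, -0.131, 0.044, 0]

```text
time_s: 9.33
ee_pos: [561.8, 67.0, 121.3]
ee_rot: [-179.9, 0.4, 8.1]
force: [0.5, -0.8, -0.4]
gripper_width: 0.3
```

```bash
python3 -c "
from h import *
grab('scene','scene6');grab('top','top6')
a=cv2.imread('pics/top6.png')[140:260,210:300];b=cv2.imread('pics/scene6.png')[130:250,180:280]
cv2.imwrite('pics/m7.png',cv2.resize(np.hstack([a,b]),None,fx=4.2,fy=4.2,interpolation=cv2.INTER_CUBIC))
st();go(w(-51,99,103),8.06)"
```

```text
9.43 [560.9  66.9 120.4] [-179.9    0.5    8.1] [ 1.3 -0.4 -0.2] 0.6 [ 5.6 21.9 98.5  0.1 60.  87.5]
t 9.43 row [ 0.0026 -0.0261  0.0349] 0.001 dist 21.8
```

View pics/m7.png

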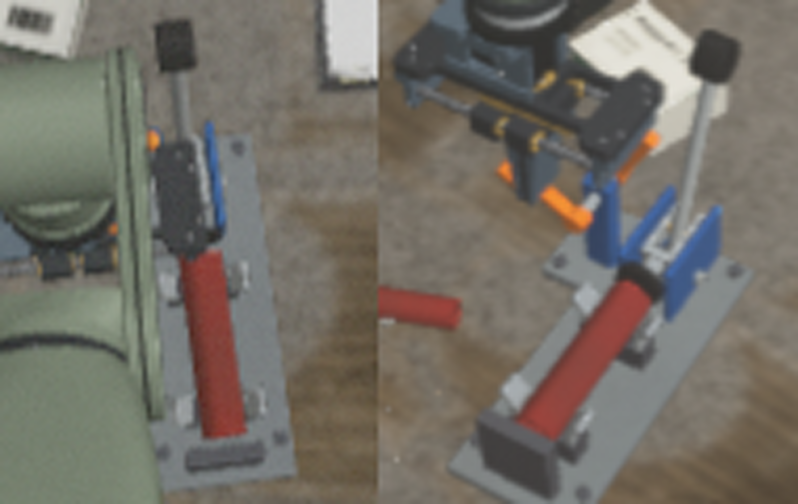

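The catch is about 1.1 rad open, with its bar at (640,155). Continuing past the tipping point.

Emit:
arm_command:
  targets:
    - [1, 0.002, -0.008, 0.012, 0]
    - [1, 0.002, -0.016, 0.024, 0]
    - [1, 0.002, -0.024, 0.034, 0]
    - [1, 0.002, -0.032, 0.044, 0]
    - [1, 0.002, -0.032, 0.044, 0]
    - [1, 0.002, -0.032, 0.044, 0]
    - [1, 0.002, -0.032, 0.044, 0]

```text
time_s: 10.02
ee_pos: [559.6, 83.0, 98.5]
ee_rot: [-179.9, 0.5, 8.1]
force: [-0.1, 0.3, -0.0]
gripper_width: 0.3
```

```bash
python3 -c "
from h import *
grab('scene','scene7')
b=cv2.imread('pics/scene7.png')[130:250,180:280]
cv2.imwrite('pics/m8.png',cv2.resize(b,None,fx=5,fy=5,interpolation=cv2.INTER_CUBIC))
st()"
```

```text
10.07 [559.7  82.9  98.7] [-179.9    0.5    8.1] [-0.2 -0.2 -0.4] 0.5 [  7.2  23.2 100.    0.1  57.2  89.1]
```

View pics/m8.png

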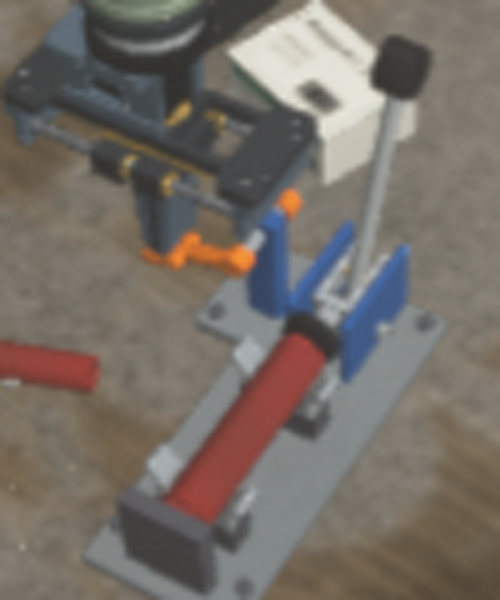

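Emit:
arm_command:
  targets:
    - [0.6, 0, 0, -0.04, 0]
    - [0.6, 0, 0, -0.1, 0]
    - [0.6, 0, 0, -0.16, 0]
    - [0.6, 0, 0, -0.22, 0]
    - [0.6, 0, 0, -0.28, 0]
    - [0.6, 0, 0, -0.3, 0]
    - [0.6, 0, 0, -0.3, 0]

```text
time_s: 10.65
ee_pos: [562.6, 82.9, 252.0]
ee_rot: [-179.9, 0.1, 8.1]
force: [0.2, -1.0, 0.1]
gripper_width: 36.4
```

```bash
python3 -c "
from h import *
grab('scene','scene8');grab('top','top8')
a=cv2.imread('pics/top8.png')[140:260,210:300];b=cv2.imread('pics/scene8.png')[130:250,180:280]
cv2.imwrite('pics/m9.png',cv2.resize(np.hstack([a,b]),None,fx=4.2,fy=4.2,interpolation=cv2.INTER_CUBIC))
print(proj('scene',[w(10.5,55-66*np.cos(t),95+66*np.sin(t)) for t in(1.6,1.8,2.0)]),proj('scene',[w(-45,55+55*np.sin(t),95+55*np.cos(t)) for t in(1.6,1.8,2.0)]))
st();go(w(63,0,240),8.06)"
```

```text
[[235.25638995 155.75111985]
 [231.68000363 154.6149773 ]
 [228.33300563 154.12494505]] [[212.7486058  175.29280698]
 [213.36327362 177.65430549]
 [214.51151436 180.13790106]]
10.75 [560.4  82.6 247.7] [-179.9    0.6    8.1] [-0.4 -0.3  0.1] 36.3 [ 7.2 16.8 87.   0.1 76.8 89.1]
t 10.75 row [0.227  0.2031 0.0128] 0.0 dist 152.4
```

View pics/m9.png

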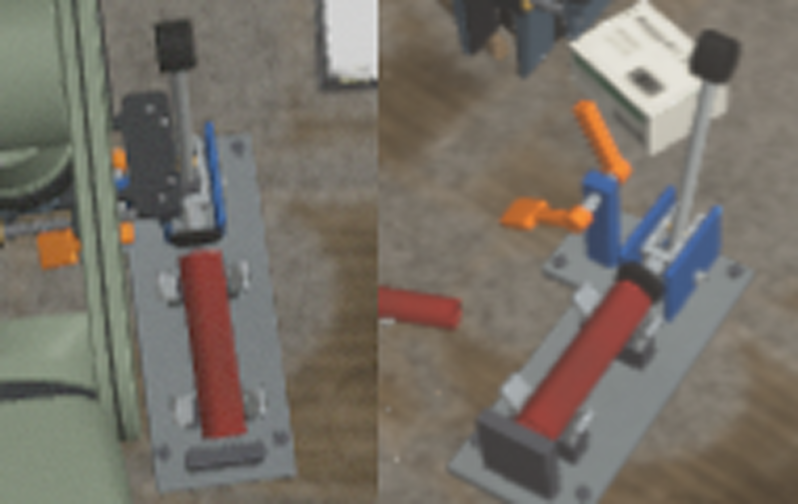

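The catch is fully open: its bar end is at (228.8,155.5) px against a predicted (228.3,154.1) for 2.0 rad. Now to above the knob.

Emit:
arm_command:
  targets:
    - [0.25, 0.05, 0.045, -0.005, 0]
    - [0.25, 0.1, 0.09, -0.005, 0]
    - [0.25, 0.15, 0.135, -0.005, 0]
    - [0.25, 0.2, 0.18, -0.005, 0]
    - [0.25, 0.227, 0.203, -0.005, 0]
    - [0.25, 0.227, 0.203, -0.005, 0]
    - [0.25, 0.227, 0.203, -0.005, 0]

```text
time_s: 11.33
ee_pos: [686.2, -2.3, 245.4]
ee_rot: [-179.8, 0.9, 8.0]
force: [-0.4, -0.0, -0.3]
gripper_width: 68.2
```

```bash
python3 -c "
from h import *
grab('scene','scene9')
b=cv2.imread('pics/scene9.png')[100:220,200:300]
cv2.imwrite('pics/m10.png',cv2.resize(b,None,fx=5,fy=5,interpolation=cv2.INTER_CUBIC))
st();go(w(63.4,0,181),8.06)"
```

```text
11.38 [685.8  -1.6 246.5] [-179.8    0.8    8.1] [0.1 0.  1.1] 68.6 [-1.1 28.3 69.2  0.  83.4 80.8]
t 11.38 row [0.0049 0.0014 0.1309] 0.0 dist 65.5
```

View pics/m10.png

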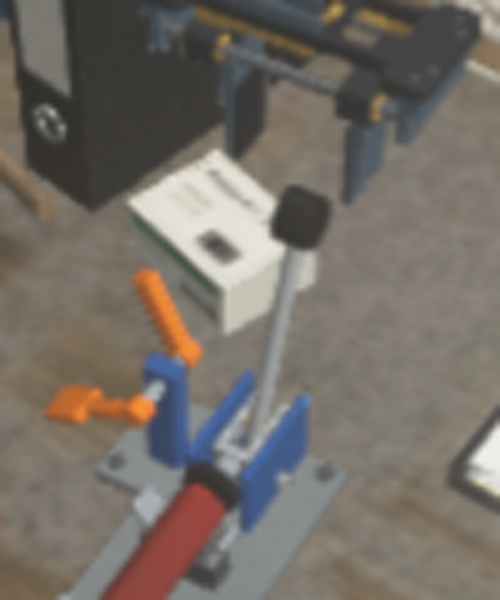

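The knob at (300,215) lies between the open fingers. Descending and pinching gently enough that it can pivot.

Emit:
arm_command:
  targets:
    - [0.25, 0.005, 0.001, 0.03, 0]
    - [0.25, 0.005, 0.001, 0.07, 0]
    - [0.25, 0.005, 0.001, 0.1, 0]
    - [0.25, 0.005, 0.001, 0.125, 0]
    - [0.25, 0.005, 0.001, 0.13, 0]
    - [0.25, 0.005, 0.001, 0.13, 0]

```text
time_s: 11.88
ee_pos: [685.7, -0.8, 180.5]
ee_rot: [-179.8, 1.0, 8.1]
force: [0.5, -0.2, -0.1]
gripper_width: 68.6
```

```bash
python3 -c "
from h import *
st();go(w(63.4,0,181),8.06)"
```

```text
11.88 [685.7  -0.8 180.5] [-179.8    1.     8.1] [ 0.5 -0.2 -0.1] 68.6 [-1.  30.1 75.5  0.  75.4 80.8]
t 11.88 row [ 0.003   0.0027 -0.0011] 0.001 dist 2.1
```

Emit:
arm_command:
  targets:
    - [0.9, 0, 0, 0, 0]
    - [0.9, 0, 0, 0, 0]
    - [0.9, 0, 0, 0, 0]
    - [0.9, 0, 0, 0, 0]
    - [0.9, 0, 0, 0, 0]
    - [0.9, 0, 0, 0, 0]
    - [0.9, 0, 0, 0, 0]
  squeeze: 35

```text
time_s: 12.47
ee_pos: [685.9, -1.7, 180.7]
ee_rot: [-179.9, 1.0, 8.1]
force: [-0.3, -0.0, 1.1]
gripper_width: 25.4
```

```bash
python3 -c "
from h import *
st()
s=env.state();p0=s['ee_pos'].copy()
k=lambda t:w(185*np.sin(.35-t),0,26+185*np.cos(.35-t))
R=Ro.from_euler('xyz',s['ee_rot'],degrees=True).as_matrix()
for t in np.arange(.05,.86,.05): print(round(t,2),(R.T@(k(t)-k(0))/500).round(4))"
```

```text
12.47 [685.9  -1.7 180.7] [-179.9    1.     8.1] [-0.3 -0.   1.1] 25.4 [-1.1 30.1 75.5 -0.1 75.4 80.8]
0.05 [-0.0176 -0.     -0.0056]
0.1 [-0.0355 -0.     -0.0103]
0.15 [-0.0536 -0.0001 -0.0141]
0.2 [-0.0719 -0.0001 -0.0171]
0.25 [-0.0903 -0.0001 -0.019 ]
0.3 [-1.087e-01 -1.000e-04 -2.010e-02]
0.35 [-1.272e-01 -1.000e-04 -2.030e-02]
0.4 [-1.457e-01 -1.000e-04 -1.950e-02]
0.45 [-1.641e-01 -1.000e-04 -1.780e-02]
0.5 [-0.1825 -0.0002 -0.0152]
0.55 [-2.006e-01 -2.000e-04 -1.160e-02]
0.6 [-2.186e-01 -2.000e-04 -7.200e-03]
0.65 [-2.363e-01 -2.000e-04 -1.900e-03]
0.7 [-2.537e-01 -2.000e-04  4.300e-03]
0.75 [-2.708e-01 -2.000e-04  1.140e-02]
0.8 [-2.875e-01 -2.000e-04  1.930e-02]
0.85 [-3.038e-01 -2.000e-04  2.810e-02]
```

Knob pinched (25.4 mm). Pulling along the arc.

Emit:
arm_command:
  targets:
    - [0.9, -0.0176, 0, -0.0056, 0]
    - [0.9, -0.0355, 0, -0.0103, 0]
    - [0.9, -0.0536, 0, -0.0141, 0]
    - [0.9, -0.0719, 0, -0.0171, 0]
    - [0.9, -0.0903, 0, -0.019, 0]
    - [0.9, -0.1087, 0, -0.0201, 0]
    - [0.9, -0.1272, 0, -0.0203, 0]
    - [0.9, -0.1457, 0, -0.0195, 0]

```text
time_s: 13.13
ee_pos: [616.7, -11.0, 192.5]
ee_rot: [-179.8, 0.5, 8.0]
force: [6.1, 2.9, -1.2]
gripper_width: 25.3
```

```bash
python3 -c "
from h import *
st()
s=env.state();p0=s['ee_pos'].copy()
off=np.array([685.9,-1.7,180.7])
k=lambda t:w(185*np.sin(.35-t),0,26+185*np.cos(.35-t))
R=Ro.from_euler('xyz',s['ee_rot'],degrees=True).as_matrix()
for t in np.arange(.4,.91,.05): print(round(t,2),(R.T@(k(t)-k(0)+off-p0)/500).round(4))"
```

```text
13.13 [616.7 -11.  192.5] [-179.8    0.5    8. ] [ 6.1  2.9 -1.2] 25.3 [-2.1 23.1 85.4  0.1 72.  79.8]
0.4 [-0.0057  0.001   0.0017]
0.45 [-0.0241  0.001   0.0033]
0.5 [-0.0424  0.001   0.0057]
0.55 [-0.0606  0.001   0.0091]
0.6 [-0.0786  0.0011  0.0134]
0.65 [-0.0964  0.0011  0.0186]
0.7 [-0.1139  0.0011  0.0246]
0.75 [-0.131   0.0011  0.0315]
0.8 [-0.1478  0.0012  0.0393]
0.85 [-0.1642  0.0012  0.0479]
0.9 [-0.1801  0.0012  0.0573]
```

Emit:
arm_command:
  targets:
    - [0.9, -0.024, 0.001, 0.0033, 0]
    - [0.9, -0.042, 0.001, 0.0057, 0]
    - [0.9, -0.06, 0.001, 0.009, 0]
    - [0.9, -0.0786, 0.001, 0.0134, 0]
    - [0.9, -0.0964, 0.001, 0.0186, 0]
    - [0.9, -0.114, 0.001, 0.0246, 0]
    - [0.9, -0.131, 0.001, 0.0315, 0]
    - [0.9, -0.131, 0.001, 0.0315, 0]

```text
time_s: 13.8
ee_pos: [554.1, -19.5, 180.3]
ee_rot: [-179.8, -0.1, 8.0]
force: [3.9, 4.0, 7.3]
gripper_width: 25.9
```

```bash
python3 -c "
from h import *
st()
s=env.state();p0=s['ee_pos'].copy()
off=np.array([685.9,-1.7,180.7])
k=lambda t:w(185*np.sin(.35-t),0,26+185*np.cos(.35-t))
R=Ro.from_euler('xyz',s['ee_rot'],degrees=True).as_matrix()
for t in np.arange(.7,.96,.05): print(round(t,2),(R.T@(k(t)-k(0)+off-p0)/500).round(4))
print('est',.35-np.arctan2(*((np.cos(CY)*(p0-off)[0]+np.sin(CY)*(p0-off)[1])+185*np.sin(.35),185*np.cos(.35)+(p0-off)[2])))"
```

```text
13.8 [554.1 -19.5 180.3] [-1.798e+02 -1.000e-01  8.000e+00] [3.9 4.  7.3] 25.9 [-3.3 17.8 95.5  0.2 66.6 78.6]
0.7 [ 0.0122  0.0018 -0.0008]
0.75 [-0.005   0.0018  0.006 ]
0.8 [-0.0219  0.0019  0.0135]
0.85 [-0.0384  0.0019  0.022 ]
0.9 [-0.0544  0.002   0.0312]
0.95 [-0.0699  0.002   0.0412]
est 0.7314374426504295
```

Emit:
arm_command:
  targets:
    - [0.9, -0.01, 0.002, 0.008, 0]
    - [0.9, -0.018, 0.002, 0.012, 0]
    - [0.9, -0.026, 0.002, 0.0155, 0]
    - [0.9, -0.03, 0.002, 0.0175, 0]
    - [0.9, -0.03, 0.002, 0.0175, 0]
    - [0.9, -0.03, 0.002, 0.0175, 0]

```text
time_s: 14.3
ee_pos: [543.2, -20.9, 175.4]
ee_rot: [-179.7, -0.9, 7.9]
force: [3.1, 5.8, 11.2]
gripper_width: 25.9
```

```bash
cat > e.py <<'E'
from h import *
import sys
st()
s=env.state();p0=s['ee_pos'].copy()
off=np.array([685.9,-1.7,180.7])
print('est',.35-np.arctan2(*((np.cos(CY)*(p0-off)[0]+np.sin(CY)*(p0-off)[1])+185*np.sin(.35),185*np.cos(.35)+(p0-off)[2])))
n=sys.argv[1]
grab('scene','s'+n);grab('top','t'+n)
a=cv2.imread(f'pics/t{n}.png')[140:260,210:300];b=cv2.imread(f'pics/s{n}.png')[130:250,180:280]
cv2.imwrite(f'pics/m{n}.png',cv2.resize(np.hstack([a,b]),None,fx=4.2,fy=4.2,interpolation=cv2.INTER_CUBIC))
E
python3 e.py 11
```

```text
14.3 [543.2 -20.9 175.4] [-179.7   -0.9    7.9] [ 3.1  5.8 11.2] 25.9 [-3.7 16.7 97.9  0.5 64.7 78.2]
est 0.7960510727388324
```

View pics/m11.png

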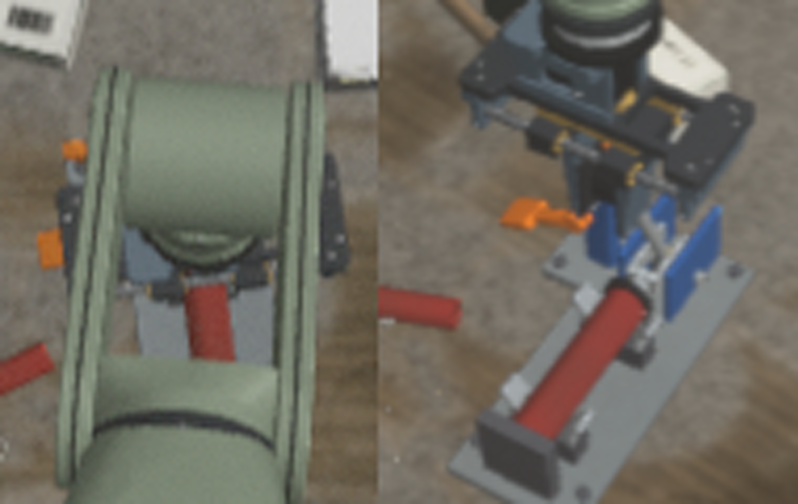

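The lever is near its stop (estimate 0.796), though the force is mostly vertical. I'll push a little further in -x to tell whether the stop has been reached.

Emit:
arm_command:
  targets:
    - [0.9, -0.012, 0.001, 0.001, 0]
    - [0.9, -0.02, 0.001, 0.002, 0]
    - [0.9, -0.024, 0.001, 0.002, 0]
    - [0.9, -0.024, 0.001, 0.002, 0]
    - [0.9, -0.024, 0.001, 0.002, 0]

```text
time_s: 14.82
ee_pos: [536.9, -21.7, 173.1]
ee_rot: [-179.7, -1.6, 7.9]
force: [17.8, 4.8, -17.9]
gripper_width: 25.8
```

```bash
python3 e.py 12; python3 -c "
from h import *
p=env.state()['ee_pos'];d=p[:2]-CL;print('clamp x,y,z',np.cos(CY)*d[0]+np.sin(CY)*d[1],-np.sin(CY)*d[0]+np.cos(CY)*d[1],p[2]+19)
b=cv2.imread('pics/s12.png')[165:235,195:265]
cv2.imwrite('pics/m12b.png',cv2.resize(b,None,fx=8,fy=8,interpolation=cv2.INTER_CUBIC))
for t in(.7,.75,.8,.85):print(t,w(185*np.sin(.35-t),0,26+185*np.cos(.35-t)).round(1))
"
```

```text
14.82 [536.9 -21.7 173.1] [-179.7   -1.6    7.9] [ 17.8   4.8 -17.9] 25.8 [-3.9 15.9 99.4  0.7 63.3 77.8]
est 0.8320801243855465
clamp x,y,z -88.41372558714983 1.491463018012201 192.08985404760088
0.7 [561.8 -19.7 199.8]
0.75 [553.3 -20.9 196.4]
0.8 [544.9 -22.1 192.6]
0.85 [536.8 -23.2 188.4]
```

View pics/m12b.png

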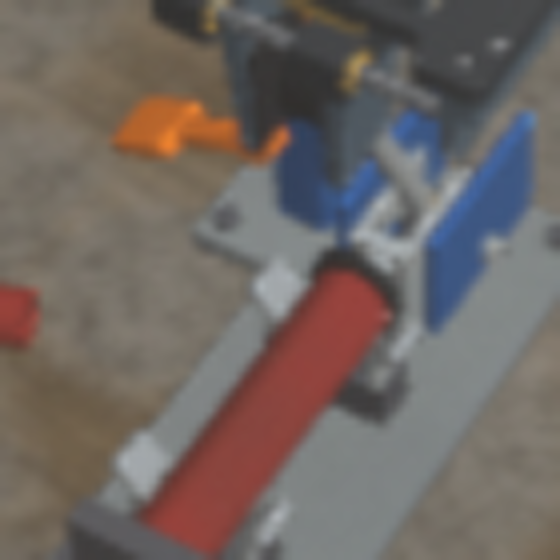

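The tangential pull is only about 8 N, and roughly 24 N acts along the rod because the tool is too high. Pushing down and slightly inward puts the load on the tangent.

Emit:
arm_command:
  targets:
    - [0.9, -0.005, 0, 0.006, 0]
    - [0.9, -0.01, 0, 0.012, 0]
    - [0.9, -0.01, 0, 0.014, 0]
    - [0.9, -0.01, 0, 0.014, 0]
    - [0.9, -0.01, 0, 0.014, 0]

```text
time_s: 15.33
ee_pos: [535.0, -21.9, 171.5]
ee_rot: [-179.7, -2.2, 7.9]
force: [-3.1, 1.3, 22.6]
gripper_width: 26.1
```

```bash
cat >> e.py <<'E'
p=env.state()['ee_pos'];d=p[:2]-CL;x=np.cos(CY)*d[0]+np.sin(CY)*d[1];z=p[2]+19-26
f=env.state()['force'];fx=np.cos(CY)*f[0]+np.sin(CY)*f[1];a=.45
print('lever',.35+np.arctan2(-x,z),'r',np.hypot(x,z),'y',-np.sin(CY)*d[0]+np.cos(CY)*d[1],'Ft',fx*np.cos(a)+f[2]*np.sin(a),'Fr',-fx*np.sin(a)+f[2]*np.cos(a))
E
python3 e.py 13
```

```text
15.33 [535.  -21.9 171.5] [-179.7   -2.2    7.9] [-3.1  1.3 22.6] 26.1 [ -4.   15.5 100.2   0.8  62.2  77.7]
est 0.8450373346585967
lever 0.8522541977830013 r 187.64163346989375 y 1.5134179523156828 Ft 6.894892548007178 Fr 20.645979725706017
```

Emit:
arm_command:
  targets:
    - [0.9, 0, 0, 0, 0]
    - [0.9, 0, 0, 0, 0]
    - [0.9, 0, 0, 0, 0]
    - [0.9, 0, 0, 0, 0]

```text
time_s: 15.77
ee_pos: [538.1, -21.5, 173.5]
ee_rot: [-179.8, -2.7, 7.9]
force: [4.9, 2.4, 3.7]
gripper_width: 25.6
```

```bash
python3 e.py 14; python3 -c "
from h import *
b=cv2.imread('pics/s14.png')[160:220,205:265]
for t in(.7,.75,.8,.85):
    L=[w(r*np.sin(.35-t),0,26+r*np.cos(.35-t)) for r in(40,80,120,185)]; print(t,((proj('scene',L)-[205,160]+.5)*10-.5).round(0).tolist())
cv2.imwrite('pics/m14b.png',cv2.resize(b,None,fx=10,fy=10,interpolation=cv2.INTER_CUBIC))
"
```

```text
15.77 [538.1 -21.5 173.5] [-179.8   -2.7    7.9] [4.9 2.4 3.7] 25.6 [ -4.   15.4 100.    0.9  62.   77.7]
est 0.825214676324359
lever 0.8323577515236269 r 187.96144333773339 y 1.4839807243162948 Ft 6.745561594379342 Fr 0.37167846954092587
0.7 [[428.0, 282.0], [406.0, 237.0], [382.0, 188.0], [340.0, 103.0]]
0.75 [[426.0, 288.0], [400.0, 248.0], [373.0, 205.0], [325.0, 130.0]]
0.8 [[423.0, 293.0], [394.0, 259.0], [364.0, 223.0], [310.0, 159.0]]
0.85 [[420.0, 299.0], [389.0, 270.0], [355.0, 240.0], [296.0, 187.0]]
```

View pics/m14b.png

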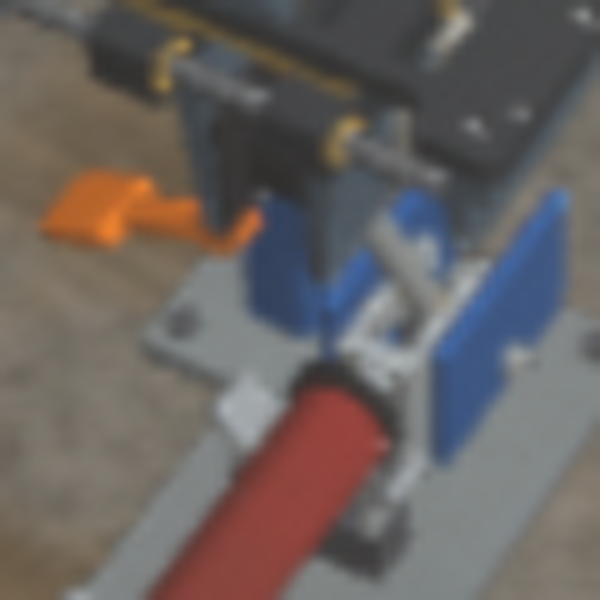

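Held pose: the rod shows from (380,225) to (430,295), consistent with about 0.77–0.80, and the pad touches the pipe's end. I'll push purely along the tangent to see whether the resistance rises.

Emit:
arm_command:
  targets:
    - [0.9, -0.007, 0, 0.004, 0]
    - [0.9, -0.014, 0, 0.008, 0]
    - [0.9, -0.018, 0, 0.01, 0]
    - [0.9, -0.018, 0, 0.01, 0]
    - [0.9, -0.018, 0, 0.01, 0]
    - [0.9, -0.018, 0, 0.01, 0]
    - [0.9, -0.018, 0, 0.01, 0]
    - [0.9, -0.018, 0, 0.01, 0]

```text
time_s: 16.53
ee_pos: [533.9, -22.1, 171.2]
ee_rot: [-179.8, -3.4, 7.8]
force: [7.0, 3.4, 5.9]
gripper_width: 25.9
```

```bash
python3 e.py 15; python3 -c "
from h import *
b=cv2.imread('pics/s15.png')[160:220,205:265]
cv2.imwrite('pics/m15b.png',cv2.resize(b,None,fx=10,fy=10,interpolation=cv2.INTER_CUBIC))
print(env.state()['torque'])
"
```

```text
16.53 [533.9 -22.1 171.2] [-179.8   -3.4    7.8] [7.  3.4 5.9] 25.9 [ -4.2  14.8 101.3   1.   60.6  77.5]
est 0.8508353601228075
lever 0.8578264721569527 r 187.94824574296004 y 1.5063166353586315 Ft 8.095590928301586 Fr 2.1936647037738095
[ 0.19819723 -1.25496251 -0.10505597]
```

View pics/m15b.png

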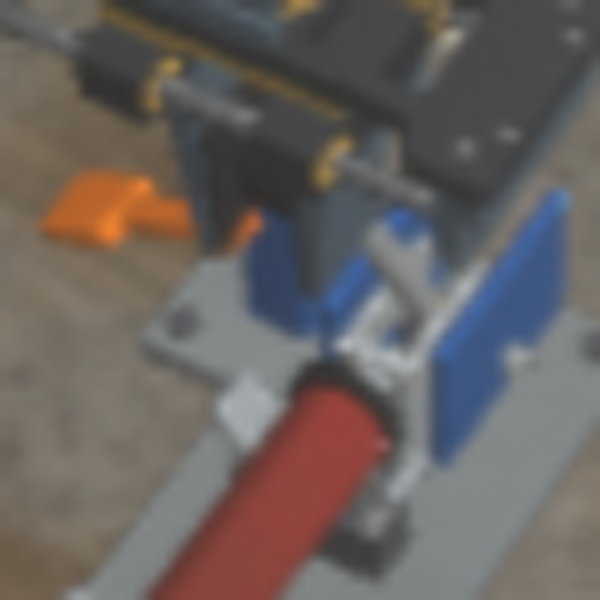

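```bash
python3 -c "
from h import *
ims=[cv2.imread(f'pics/s{n}.png')[160:220,205:265] for n in(11,12,13,15)]
o=np.vstack([np.hstack([cv2.resize(i[10:50,15:60],None,fx=7,fy=7,interpolation=cv2.INTER_CUBIC) for i in ims[k:k+2]]) for k in(0,2)])
cv2.imwrite('pics/m16.png',o)
g=[cv2.cvtColor(cv2.imread(f'pics/s{n}.png'),cv2.COLOR_BGR2GRAY).astype(int) for n in(11,12,13,14,15)]
for r in(183,185,187): print(r,[list(x[r,238:252]) for x in g])
"
```

```text
183 [[np.int64(76), np.int64(88), np.int64(90), np.int64(92), np.int64(100), np.int64(120), np.int64(133), np.int64(132), np.int64(130), np.int64(147), np.int64(117), np.int64(89), np.int64(96), np.int64(115)], [np.int64(87), np.int64(87), np.int64(88), np.int64(99), np.int64(123), np.int64(136), np.int64(131), np.int64(108), np.int64(105), np.int64(118), np.int64(100), np.int64(83), np.int64(77), np.int64(86)], [np.int64(86), np.int64(87), np.int64(88), np.int64(102), np.int64(129), np.int64(135), np.int64(120), np.int64(95), np.int64(104), np.int64(117), np.int64(92), np.int64(76), np.int64(73), np.int64(79)], [np.int64(87), np.int64(87), np.int64(90), np.int64(101), np.int64(120), np.int64(135), np.int64(133), np.int64(111), np.int64(105), np.int64(120), np.int64(104), np.int64(84), np.int64(81), np.int64(86)], [np.int64(86), np.int64(87), np.int64(88), np.int64(105), np.int64(131), np.int64(133), np.int64(110), np.int64(94), np.int64(102), np.int64(113), np.int64(85), np.int64(71), np.int64(75), np.int64(85)]]
185 [[np.int64(78), np.int64(101), np.int64(108), np.int64(101), np.in
[... 1301 characters left out ...]
137), np.int64(133), np.int64(112), np.int64(110), np.int64(134), np.int64(152)], [np.int64(86), np.int64(91), np.int64(94), np.int64(89), np.int64(88), np.int64(97), np.int64(115), np.int64(131), np.int64(139), np.int64(133), np.int64(104), np.int64(108), np.int64(134), np.int64(151)], [np.int64(99), np.int64(98), np.int64(94), np.int64(88), np.int64(87), np.int64(93), np.int64(106), np.int64(124), np.int64(137), np.int64(134), np.int64(114), np.int64(110), np.int64(134), np.int64(152)], [np.int64(87), np.int64(91), np.int64(93), np.int64(90), np.int64(89), np.int64(100), np.int64(119), np.int64(134), np.int64(140), np.int64(132), np.int64(105), np.int64(103), np.int64(113), np.int64(134)]]
```

View pics/m16.png

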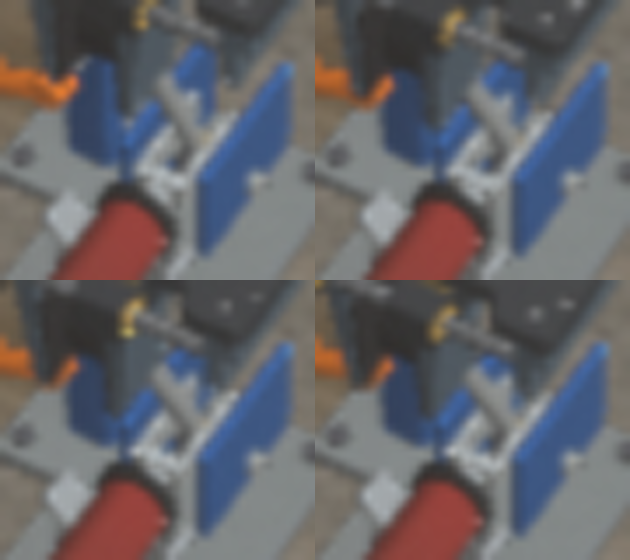

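The rod moves with the tool in every picture (s11→s15), so the stop has not been reached yet and my angle estimate runs a little high. Pulling on until it resists.

Emit:
arm_command:
  targets:
    - [0.9, -0.009, 0, 0.005, 0]
    - [0.9, -0.018, 0, 0.01, 0]
    - [0.9, -0.026, 0, 0.015, 0]
    - [0.9, -0.03, 0, 0.018, 0]
    - [0.9, -0.03, 0, 0.018, 0]
    - [0.9, -0.03, 0, 0.018, 0]
    - [0.9, -0.03, 0, 0.018, 0]

```text
time_s: 17.22
ee_pos: [531.8, -22.5, 169.5]
ee_rot: [-179.9, -5.2, 7.8]
force: [15.6, 6.0, 17.3]
gripper_width: 25.8
```

```bash
python3 e.py 17; python3 -c "
from h import *
b=cv2.imread('pics/s17.png')[160:220,205:265]
cv2.imwrite('pics/m17b.png',cv2.resize(b,None,fx=10,fy=10,interpolation=cv2.INTER_CUBIC))
print(env.state()['torque'])
"
```

```text
17.22 [531.8 -22.5 169.5] [-179.9   -5.2    7.8] [15.6  6.  17.3] 25.8 [ -4.4  13.8 103.1   1.4  58.   77.1]
est 0.8654633297204295
lever 0.8725710193799294 r 187.46825985582169 y 1.430676505559335 Ft 22.206199463094944 Fr 8.81906086132146
[ 1.0024711  -2.47964953 -0.02154407]
```

View pics/m17b.png

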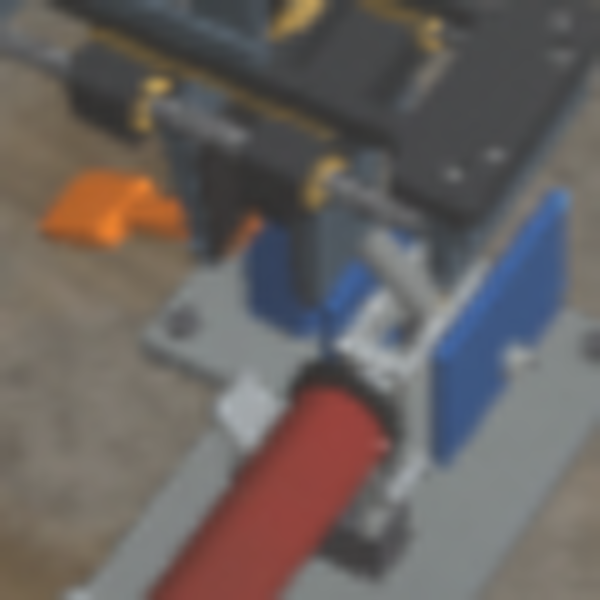

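Now the resistance rose sharply: 22 N tangential against an 8 N spring, and only about 3 mm of motion for 17 mm commanded. The lever is at its stop. One check that the hold is steady and the bench undisturbed.

```bash
python3 e.py 18; python3 e.py 19; python3 -c "
from h import *
a=cv2.imread('pics/top0.png');b=cv2.imread('pics/t19.png')
cv2.imwrite('pics/m19f.png',cv2.imread('pics/s19.png'))"
```

```text
17.32 [531.8 -22.5 169.4] [-179.9   -5.2    7.8] [15.3  6.9 17.6] 25.3 [ -4.4  13.9 103.1   1.4  58.   77.1]
est 0.8655479221963831
lever 0.8725046781096216 r 187.448360148398 y 1.429338049131088 Ft 22.120545636156457 Fr 9.127476535841216
17.42 [531.8 -22.5 169.4] [-179.9   -5.2    7.8] [15.2  6.6 17.8] 26.0 [ -4.4  13.9 103.1   1.4  58.   77.1]
est 0.8654806020564316
lever 0.872674452304149 r 187.45130412217716 y 1.4392638166535452 Ft 21.999541745428118 Fr 8.81143703716895
```

View pics/t19.png

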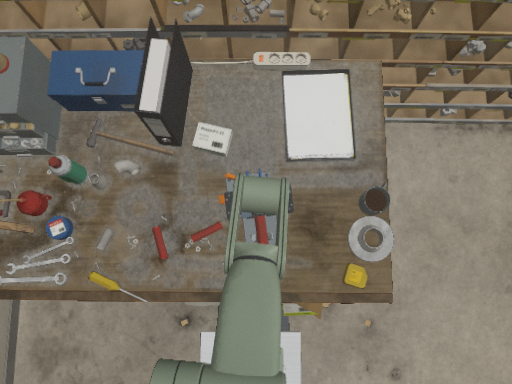

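View pics/m19f.png

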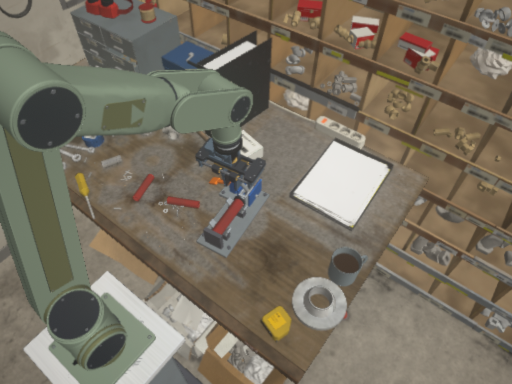

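The hold is steady (22 N, pose constant to 0.1 mm), the catch is open, and the mug (374,201), flange (371,239), tape measure (356,276) and carton (213,138) are where they were. Handing in.

```bash
python3 -c "
from h import *
print(env.job_done()); st()"
```

```text
the job is handed in; nothing more can be done
None
the job is handed in; nothing more can be done
```

The job is handed in at about 17.4 s of the 67 s allowed, with the lever still held at its stop by the pinched knob. I laid the largest red pipe in the saddles while the catch was closed and let go of it. Then I pushed the catch over to its open side and pulled the lever by the knob.

**Last checks:**
- **Catch:** with the arm clear of it, its bar end matched the fully open position (2.0 rad) to within about 1.5 px. It still showed open in the last pictures.
- **Pipe and pad:** the pipe lies in both saddles and the pad is on its end.
- **Lever:** resistance rose from about 8 N to 22 N, with under 3 mm of motion for 17 mm commanded, so I take it to be at the stop. The reading then held steady.
- **Bench:** the mug, flange, tape measure and carton are where they were in the first pictures.

**One disagreement:** the lever angle worked out from the tool position reads 0.87 instead of 0.80. I put this down to the knob shifting in the pads plus calibration error, so I relied on the force rise and on the rod's movement in the pictures. The tool also ended tilted by about 5°.

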